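# Set the gauge arm of the decorating stand to its mark

### The arm

A 6-joint arm with a two-finger parallel gripper is mounted at the origin on the work surface. World frame = base frame: x ahead of the robot, y to its left, z up, the work surface at z = 0. Lengths are in m, angles in rad, forces in N, time in s.
With the tool pointing down it reaches from about 0.325 to 0.875 m from the base axis. Payload 4.4 kg.
Tool frame: the origin (TCP) lies midway between the tips of the shut fingers; the grasp point (between the pads) lies 19 mm behind it; z points along the fingers, y is the line along which they close (so a half turn about z gives the same grasp; the last joint's range is limited). The gripper opens to 85 mm and grips with 20 to 120 N. Pads are 22 mm wide; open, the fingers measure 114 mm over their backs; the gripper's body (76 mm by 85 mm) begins 54 mm behind the grasp point. The pads swing forward as they close: fully open they stand 13 mm farther back than shut.
Start: joints at [0.992, 0.207, 1.542, -0, 1.393, -0.15], TCP at [0.239, 0.523, 0.191] pointing down, gripper open.
Joint ranges: [-2.73, 2.73], [-0.86, 2.22], [0.23, 2.46], [-1.11, 4.25], [0.08, 2.63], [-2.82, 2.82]. Speed limits (rad/s): [2.79, 2.79, 3.14, 3.14, 3.14, 3.14].

### API

Orientations are given as a unit quaternion [w, x, y, z].
In Python, from workcell import arm, vision, spotter gives the robot as it stands.
- The arm moves only by the shell command python3 -m pendant 'ROWS'. ROWS is JSON, a list of rows, each an object of numbers: "jaw": the gripper command: -1 is shut, 1 is fully open, values between are in proportion; "dx", "dy", "dz": the shift along the tool's x, y, z in cm; "twist": the turn about the tool's z in degrees. A call has 1 to 20 rows; each row is the pose to reach, as a shift and turn from the pose commanded when the call began, along the tool's axes at that moment; what a row does not reach only later rows make up. A row lasts 1/12 s, in which the tool goes at most 41.7 mm and 7.16 degrees, less where a joint would pass 70% of its speed; a pose out of reach is approached as far as the arm can. A call with a gripper value outside its range is refused whole. The fingers move at their own pace and stop on an object; the grip force is fixed at half the most. Time passes only in rows, so rows that repeat a pose let the fingers close. It gives the time, the measured TCP pose, the force, the opening and the grip force at its end, in the units of the state.
- arm.sense(): the state, without advancing time (a new reading comes with each control period).
- vision.grab_frame(name): name is "side" or "top" or "wrist"; returns a dict with "color" (384x512x3 uint8, red, green, blue), "z_map" (384x512 float32, m along the optical axis (not along the pixel's ray), 0 where there is no reading), "fx", "fy", "cx", "cy" (pixels), "extrinsics" (4x4, takes a point from camera to world coordinates). Camera axes: x right, y down, z forward; pixel columns grow to the right and rows downward; lengths in m; the calibration is good to about 2 mm. A picture is of the moment at which its call begins.
- arm.hand_in(): hands the job in; it is judged then, once.
Trained networks look in a picture, given as the dict that the camera call returned (one of the last four; its "shot" number tells which), for a name from the list of things; names that differ only in an ending like _2 or _b are one class to them, and where a whole thing is asked for, a point or a joint stands for the part that bears it (a point fixed in the world has none). Each returns a list of dicts, best first, with "conf" (0 to 1); they miss things now and then, are a little off and sometimes report something else, mostly with a low value. They report only what shows in the picture. A call takes as long as a camera call.
- spotter.search_frame(picture, thing): "point" ([x, y, z] in m, in the coordinates of the camera as it stood for that picture, good to about 4 mm: the middle of the surface that is visible of it).
- spotter.regions_of(picture, thing): "mask" (384x512 bool, what is visible of it).
The state is a dict: "time_s": time; "q": joint angles; "joint_velocities": joint speeds; "effort": joint torques, N m; "tcp_pos": TCP position; "ee_rot": TCP orientation; "ft_force": force on the tool from outside, world axes, zero at the start; "ft_torque": the same for the moment, N m; "width": finger opening in m; "grip_force": force on a finger pad.
Only numpy, scipy, OpenCV 4.12 (cv2) and the standard library are available. Lean on these libraries where they do the work, as an engineer would, in place of code of your own. Each camera call takes 0.05 s, during which the arm holds its last target. There are 200 camera calls.

### The job

Stand the grey cup upright in the middle of the banding wheel of the decorating stand and let go of it. Then take the black grip block of the stand's gauge arm, squeeze in its lock button to free the arm, and draw the arm out until its pointer stands level with the black index clip on the scale. Finish while still holding the arm there, squeezed and still; do not shift the index clip, and leave the bowl, the tumbler and the brush where they are.

Things in the scene. Friction and masses are not known exactly. Their poses are not given: they have to be found in the camera images.
- cup: Grey straight-sided clay cup without handle, open on top, loose: 85 mm tall, 56 mm across at the foot, 60 mm 10 mm above the foot, widening to 62 mm at the rim, wall 4 mm, 0.11 to 0.22 kg, starts upright on the table. Origin: centre of its underside, z up.
- stand: Decorating stand, fixed: plywood base 12 mm thick, banding wheel at one end, sleeve with telescoping gauge arm at the other, scale beside it. Origin on the table midway between the wheel's centre and the grip block of the arm at home (150 mm each way). +y: horizontal, the way the arm draws out, towards the wheel; z up; +x square to both. All points of the stand share these axes.
- wheel_top (a point): Centre of the top face of the banding wheel, a round aluminium disc 140 mm across, top 50 mm above the table. It does not turn.
- grip (a point): Middle of the black grip block of the arm at gripping height, 146 mm above the table; moves with the arm. Block: 26 mm along x, 40 mm along y, 115 to 165 mm above the table. The lock button is on its +x face. Pinch it from above across x, one finger on the button, one on the plain face: 34 mm wide, 28 mm pressed; the pressed pinch centres 1 mm to +x of here. Sleeve (top 141 mm) starts 55 mm to -y.
- button_face (a point): Centre of the outer face of the lock button, a steel disc 22 mm across, 21 mm to +x of grip when out, at its height. Pressing moves it to -x.
- needle_tip (a point): End of the thin steel needle (6 mm thick) that runs from the grip block along +y at 128 mm height, 110 mm ahead of grip; moves with the arm. It stays clear of a cup in the middle of the wheel.
- pointer (a point): Tip of the flat steel pointer beside the scale, moving with the arm: 84 mm to -x and 35 mm to -y of grip, 116 mm above the table. The pointer bar runs from here along x to the arm.
- index_mark (a point): Nose of the black index clip on the scale: a ridge 2.5 mm wide along y facing the pointer. The scale is a flat bar 110 mm above the table, 82 to 112 mm to -x of the arm's middle, ticks every 10 mm, long ones every 50; the pointer is at the first long tick when home, the clip 55 to 120 mm beyond. The clip is stiff (20 N) and must stay. The arm is right when pointer and nose are level along y.
- gauge (a joint): How far the gauge arm is drawn out along +y, m: 0 home (locked there until the button is pressed in), 0.15 at the end stop. A spring draws it home with 3 to 5 N all the way, so it runs back if let go.
- lock (a joint): How far the lock button is pressed in, m: 0 out, 0.006 fully in, a spring of 4 N rising to 9 N. The arm is free beyond 0.003. It locks the arm only at home; keep it squeezed while drawing and holding.
- index (a joint): Place of the index clip along the scale, m: the value that gauge must reach for pointer and clip to be level.
- bowl: Bystander: grey round bowl 110 mm wide, 65 mm tall, loose. Origin under its centre.
- tumbler: Bystander: plastic tumbler 68 mm wide, 125 mm tall, loose. Origin under its centre.
- brush: Bystander: paint brush 200 mm long lying on the table, loose. Origin under its middle, x along the brush.

How it is judged:
On the way, in this order (a step that is already met when the one before it is completed fails the run):
1. the cup stands upright, let go, in the middle of the wheel (horizontal distance between cup and wheel_top below 0.02 m and z of cup in the frame of wheel_top between -0.004 and 0.006 m and angle between cup's own z axis and vertical below 0.1 rad and contact force between the fingers and cup below 0.1 N and linear speed of cup below 0.03 m/s), for 0.2 s.
2. the lock button is squeezed in by the gripper with the arm still home (value of joint lock above 0.004 m and value of joint gauge below 0.012 m and contact force between the fingers and gauge above 3 N), for 0.05 s.
At the end, for the whole second after the job is handed in: Gripper holding the gauge arm (over 5 N, button in by 4 mm or more), pointer within 4 mm of the index clip, at rest; cup upright (0.1 rad), untouched, on the wheel within 20 mm of its centre; index clip within 5 mm of its place, and the cup does not touch the arm (all of step 1 and y of pointer in the frame of index_mark between -0.004 and 0.004 m and velocity of joint gauge between -0.01 and 0.01 m/s and contact force between the fingers and gauge above 5 N and value of joint lock above 0.004 m and contact force between cup and gauge below 0.05 N and distance of index_mark from where it was at the start of the episode below 0.005 m); the arm keeps its last pose, push and grip.
It fails at once if the bowl is shifted by more than 40 mm (distance of bowl from where it was at the start of the episode above 0.04 m).
It fails at once if the tumbler is shifted by more than 40 mm (distance of tumbler from where it was at the start of the episode above 0.04 m).
It fails at once if the brush is shifted by more than 40 mm (distance of brush from where it was at the start of the episode above 0.04 m).
It fails at once if the index clip is shifted by more than 5 mm (distance of index_mark from where it was at the start of the episode above 0.005 m).
It also fails if it takes over 54 s, if anything falls off the work surface, if the arm or the gripper's body presses on something with over 40 N, if the wrist force passes 120 N, or if a joint passes its speed limit or range.

## Working session

There is one attempt and no reset: what is moved stays moved. The work goes in short steps, Python scripts to look and compute and a shell command to move; the robot and the scene stay as the last step left them, time stands still between calls to the robot, and variables do not carry over. Pictures are saved under pics/ and viewed, at most 10 in all, crops included, and the job is handed in when it is done.

```bash
mkdir -p pics; ls; cat > h.py <<'E'
import numpy as np, cv2
from workcell import arm, vision, spotter
from scipy.spatial.transform import Rotation as R
def cloud(f):
    z=f["z_map"]; v,u=np.mgrid[:z.shape[0],:z.shape[1]]
    p=np.stack([(u-f["cx"])/f["fx"]*z,(v-f["cy"])/f["fy"]*z,z,np.ones_like(z)],-1)@np.array(f["extrinsics"]).T
    p=p[...,:3].copy(); p[z<=0]=np.nan; return p
def w(f,p): E=np.array(f["extrinsics"]); return E[:3,:3]@np.array(p)+E[:3,3]
def pix(f,P):
    E=np.linalg.inv(np.array(f["extrinsics"])); c=E[:3,:3]@np.array(P)+E[:3,3]
    return c[0]/c[2]*f["fx"]+f["cx"],c[1]/c[2]*f["fy"]+f["cy"]
def save(f,n): cv2.imwrite("pics/"+n,f["color"][:,:,::-1])
def rel(P):
    "world point -> cm shift along tool axes from present tcp"
    s=arm.sense(); q=s["ee_rot"]; r=R.from_quat([q[1],q[2],q[3],q[0]])
    return r.inv().apply(np.array(P)-np.array(s["tcp_pos"]))*100
E
python3 - <<'E'
from h import *
np.set_printoptions(precision=4,suppress=True)
fs={}
for n in("top","side"):
    f=vision.grab_frame(n); save(f,n+"0.png"); fs[n]=f; c=cloud(f)
    print(n,np.array(f["extrinsics"])[:3,3],f["fx"])
    for t in("cup","wheel_top","grip","button_face","needle_tip","pointer","index_mark","bowl","tumbler","brush"):
        for d in spotter.search_frame(f,t)[:2]: print(t,round(d["conf"],2),w(f,d["point"]),pix(f,w(f,d["point"])))
print(arm.sense())
a=np.vstack([fs["top"]["color"],fs["side"]["color"]])
E
```

```text
pics
top [0.365  0.0328 1.133 ] 392.4622621288227
cup 0.71 [0.5122 0.3108 0.0464] (np.float64(152.30471239819553), np.float64(217.40601810659427))
wheel_top 0.61 [ 0.534  -0.1857  0.0095] (np.float64(327.7672395780638), np.float64(212.78104036125725))
grip 0.58 [ 0.566  -0.2842  0.1373] (np.float64(374.5049277220381), np.float64(193.5845745160472))
needle_tip 0.58 [ 0.5649 -0.2847  0.1326] (np.float64(374.1942507262679), np.float64(194.34863807314417))
pointer 0.89 [ 0.5626 -0.2837  0.1402] (np.float64(374.71448373376944), np.float64(194.66769963819337))
bowl 0.58 [0.7648 0.2783 0.0278] (np.float64(169.82670390282524), np.float64(133.45356143419463))
bowl 0.49 [ 0.5634 -0.2847  0.1364] (np.float64(374.6514333921898), np.float64(194.6230303051213))
tumbler 0.82 [0.8119 0.0723 0.0818] (np.float64(239.23208321717146), np.float64(111.85759982137044))
tumbler 0.37 [0.5133 0.3102 0.0451] (np.float64(152.61936331862688), np.float64(217.08729809762042))
brush 0.97 [0.3242 0.1918 0.0222] (np.float64(193.9620312431015), np.float64(286.7958183080252))
side [ 0.1902 -0.5965  0.5037] 367.62898065
[... 908 characters left out ...]
14023740658))
tumbler 0.61 [0.7821 0.0593 0.0826] (np.float64(331.07216899077486), np.float64(177.6204499466042))
brush 0.73 [0.3294 0.1863 0.0185] (np.float64(148.4406559255264), np.float64(222.23020151889693))
{'time_s': 1.1, 'q': array([ 0.9915,  0.2066,  1.5415,  0.    ,  1.3935, -0.1505]), 'joint_velocities': array([ 0.0004,  0.0001,  0.0004,  0.0003, -0.0007,  0.0011]), 'effort': array([  0.0003, -38.3044, -29.1981,  -0.0001,   0.0007,   0.    ]), 'tcp_pos': array([0.2391, 0.5229, 0.1914]), 'ee_rot': array([-0.    ,  0.2128,  0.9771,  0.    ]), 'ft_force': array([-1.1846,  0.5148,  0.2713]), 'ft_torque': array([-0.0323,  0.033 , -0.0143]), 'grip_force': 0.0, 'width': 0.084824219212907}
```

```bash
python3 - <<'E'
import cv2,numpy as np
a=cv2.imread("pics/top0.png")[60:330,100:500];b=cv2.imread("pics/side0.png")[120:384,100:500]
cv2.imwrite("pics/v1.png",np.vstack([cv2.resize(a,None,fx=1.1,fy=1.1),cv2.resize(b,None,fx=1.1,fy=1.1)])[:600])
cv2.imwrite("pics/v2.png",cv2.resize(cv2.imread("pics/top0.png")[140:300,270:450],None,fx=3.6,fy=3.6,interpolation=2))
E
```

```text
(no output)
```

View pics/v1.png

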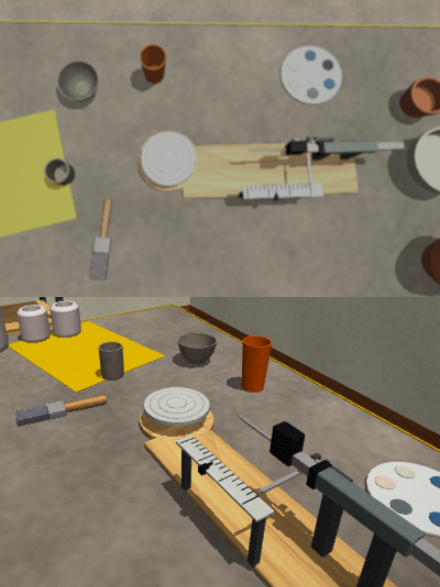

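View pics/v2.png

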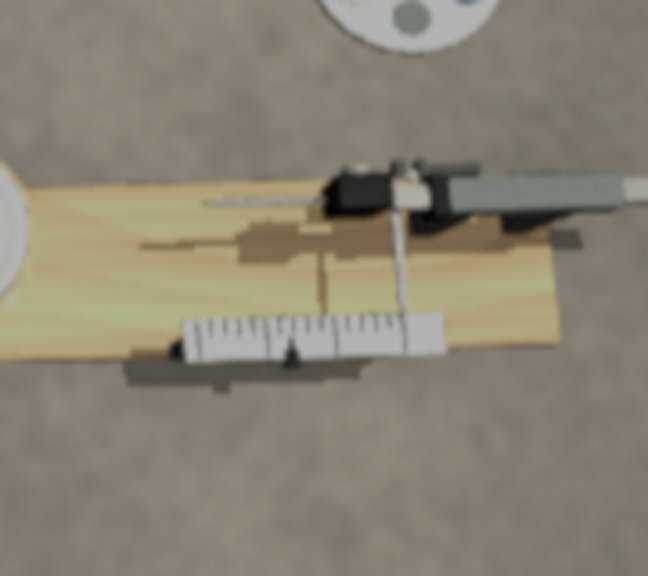

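The top view has world +x up and +y to the left. The wheel is near full-image pixel (253,205), the cup near (152,217), the grip block near (370,193) and the clip near (350,237). The clip is about 83 mm from the pointer. The button faces +x. Next I'll measure the geometry from the depth maps.

```bash
python3 - <<'E'
from h import *
np.set_printoptions(precision=4,suppress=True)
def circ(p):
    A=np.c_[2*p[:,:2],np.ones(len(p))]; x=np.linalg.lstsq(A,(p[:,:2]**2).sum(1),rcond=None)[0]; return x[:2],np.sqrt(x[2]+x[0]**2+x[1]**2)
for n in("top","side"):
    f=vision.grab_frame(n); c=cloud(f).reshape(-1,3); c=c[~np.isnan(c[:,0])]
    def box(x0,x1,y0,y1,z0,z1):
        lo=np.array([x0,y0,z0]);hi=np.array([x1,y1,z1]); return c[((c>lo)&(c<hi)).all(1)]
    p=box(.4,.65,-.1,.15,.042,.06)
    print(n,"wheel",len(p),np.median(p[:,2]),cv2.minEnclosingCircle(p[:,:2].astype(np.float32)),p[:,:2].mean(0))
    p=box(.42,.60,.2,.4,.02,.1)
    print("cup",len(p),np.percentile(p[:,2],98),cv2.minEnclosingCircle(p[p[:,2]>.07][:,:2].astype(np.float32)), circ(p[p[:,2]<.07]))
    p=box(.48,.65,-.33,-.18,.15,.18)
    print("block",len(p),np.percentile(p,[3,50,97],axis=0).tolist())
    p=box(.40,.52,-.42,-.1,.10,.118)
    print("scale",len(p),np.percentile(p,[3,50,97],axis=0).tolist(), cv2.minAreaRect(p[:,:2].astype(np.float32)))
    p=box(.50,.65,-.55,-.33,.125,.16)
    l=cv2.fitLine(p[:,:2].astype(np.float32),cv2.DIST_HUBER,0,.01,.01).ravel(); print("sleeve",len(p),np.percentile(p[:,2],95),l,np.degrees(np.arctan2(l[0],l[1])))
    for t in ("tumbler","bowl","brush"):
        for d in spotter.regions_of(f,t)[:1]:
            q=cloud(f)[d["mask"]]; print(t,d["conf"],np.nanpercentile(q,[3,97],axis=0).tolist())
E
```

```text
top wheel 1912 0.050798343575833904 ((0.5516310930252075, 0.03271561861038208), 0.07005534321069717) [0.5504 0.0324]
cup 370 0.08775822973052493 ((0.513665497303009, 0.3053879737854004), 0.03125957027077675) (array([0.513 , 0.3034]), np.float64(0.028229087000924902))
block 197 [[0.5495236967497609, -0.2843409705497958, 0.15337287463758784], [0.5622989140726917, -0.264569682714643, 0.1647947887690323], [0.5815036634981766, -0.24732808108780654, 0.1680746132994992]]
scale 871 [[0.4476566377556868, -0.32960371394836424, 0.10698545686927699], [0.4638752092648279, -0.24124760608195175, 0.11062340357364087], [0.4822470006640984, -0.15162825226987736, 0.11549981339567372]] ((0.4776952862739563, -0.23973961174488068), (0.06779130548238754, 0.191855326294899), 5.950528621673584)
sleeve 729 0.14383494709150996 [ 0.0165 -0.9999  0.5676 -0.4145] 179.05318
tumbler 0.58 [[0.7626824372541292, 0.044239202144304754, 0.006201106644844771], [0.8248587993959543, 0.10106587311427095, 0.12620887647519852]]
bowl 0.74 [[0.7077758510204251, 0.22658818298532787, 0.003408337866164657], [0.8021322597041685, 0.3
[... 773 characters left out ...]
48524, 0.109721684273766], [0.49183346627658986, -0.15585374061319557, 0.11600397372823368]] ((0.47858816385269165, -0.23961088061332703), (0.0669802650809288, 0.19191613793373108), 5.996671676635742)
sleeve 3100 0.14162880388519253 [ 0.0606 -0.9982  0.5627 -0.4086] 176.52701
tumbler 0.55 [[0.7645507308301811, 0.0403535852291682, 0.0015157132861396102], [0.8273106832981487, 0.10443595609760932, 0.12393061445250067]]
bowl 0.81 [[0.7051412210377686, 0.2169774966480321, 0.0008399245958060387], [0.8046391485877199, 0.31905671772854577, 0.0644403248456077]]
brush 0.59 [[0.2578725260942402, 0.17617390598805133, 0.0038417791059272943], [0.43869962999333806, 0.2143827764941375, 0.02024433102953293]]
```

```bash
python3 -m pendant '[{"jaw":1,"dx":-34.1,"dy":-8.4,"dz":3,"twist":63},{"jaw":1,"dx":-34.1,"dy":-8.4,"dz":3,"twist":63},{"jaw":1,"dx":-34.1,"dy":-8.4,"dz":3,"twist":63},{"jaw":1,"dx":-34.1,"dy":-8.4,"dz":3,"twist":63},{"jaw":1,"dx":-34.1,"dy":-8.4,"dz":3,"twist":63},{"jaw":1,"dx":-34.1,"dy":-8.4,"dz":3,"twist":63},{"jaw":1,"dx":-34.1,"dy":-8.4,"dz":3,"twist":63},{"jaw":1,"dx":-34.1,"dy":-8.4,"dz":3,"twist":63},{"jaw":1,"dx":-34.1,"dy":-8.4,"dz":3,"twist":63},{"jaw":1,"dx":-34.1,"dy":-8.4,"dz":3,"twist":63},{"jaw":1,"dx":-34.1,"dy":-8.4,"dz":3,"twist":63},{"jaw":1,"dx":-34.1,"dy":-8.4,"dz":3,"twist":63}]'
python3 - <<'E'
from h import *
np.set_printoptions(precision=4,suppress=True)
f=vision.grab_frame("wrist"); c=cloud(f); q=c[(abs(c[...,0]-.514)<.06)&(abs(c[...,1]-.305)<.06)&(c[...,2]>.075)&(c[...,2]<.1)]
m=cv2.minEnclosingCircle(q[:,:2].astype(np.float32)); print(m,np.percentile(q[:,2],95))
print("to cup",rel([.514,.305,.03]),"wristfit",rel([*m[0],.03]),arm.sense()["ee_rot"])
E
```

```text
time_s: 2.5
tcp_pos: [0.5136, 0.3052, 0.1613]
ee_rot: [-0.0, 0.691, 0.722, -0.0]
ft_force: [0.5, -0.3, 0.2]
width: 0.0853
grip_force: 0.0
((0.5170655846595764, 0.3081341087818146), 0.03111044503748417) 0.08628663019375878
to cup [-0.0704  0.07   13.142 ] wristfit [ 0.229   0.3902 13.142 ] [-0.0003  0.6912  0.7227 -0.0001]
```

```bash
python3 -m pendant '[{"jaw":1,"dx":0.1,"dy":0.2,"dz":4},{"jaw":1,"dx":0.1,"dy":0.2,"dz":8},{"jaw":1,"dx":0.1,"dy":0.2,"dz":11},{"jaw":1,"dx":0.1,"dy":0.2,"dz":13.1},{"jaw":1,"dx":0.1,"dy":0.2,"dz":13.1},{"jaw":-1,"dx":0.1,"dy":0.2,"dz":13.1},{"jaw":-1,"dx":0.1,"dy":0.2,"dz":13.1},{"jaw":-1,"dx":0.1,"dy":0.2,"dz":13.1},{"jaw":-1,"dx":0.1,"dy":0.2,"dz":13.1},{"jaw":-1,"dx":0.1,"dy":0.2,"dz":13.1},{"jaw":-1,"dx":0.1,"dy":0.2,"dz":13.1},{"jaw":-1,"dx":0.1,"dy":0.2,"dz":13.1},{"jaw":-1,"dx":0.1,"dy":0.2,"dz":13.1}]'
```

```text
$[0]: bad value
```

```bash
python3 -m pendant '[{"jaw":1,"dx":0.1,"dy":0.2,"dz":4,"twist":0},{"jaw":1,"dx":0.1,"dy":0.2,"dz":8,"twist":0},{"jaw":1,"dx":0.1,"dy":0.2,"dz":11,"twist":0},{"jaw":1,"dx":0.1,"dy":0.2,"dz":13.1,"twist":0},{"jaw":1,"dx":0.1,"dy":0.2,"dz":13.1,"twist":0},{"jaw":-1,"dx":0.1,"dy":0.2,"dz":13.1,"twist":0},{"jaw":-1,"dx":0.1,"dy":0.2,"dz":13.1,"twist":0},{"jaw":-1,"dx":0.1,"dy":0.2,"dz":13.1,"twist":0},{"jaw":-1,"dx":0.1,"dy":0.2,"dz":13.1,"twist":0},{"jaw":-1,"dx":0.1,"dy":0.2,"dz":13.1,"twist":0},{"jaw":-1,"dx":0.1,"dy":0.2,"dz":13.1,"twist":0},{"jaw":-1,"dx":0.1,"dy":0.2,"dz":13.1,"twist":0},{"jaw":-1,"dx":0.1,"dy":0.2,"dz":13.1,"twist":0}]'
```

```text
time_s: 3.63
tcp_pos: [0.5183, 0.3072, 0.0335]
ee_rot: [0.001, 0.692, 0.722, 0.003]
ft_force: [-1.0, 0.2, 6.9]
width: 0.059
grip_force: 65.3
```

```bash
python3 -m pendant '[{"jaw":-1,"dx":0,"dy":0,"dz":-3,"twist":0},{"jaw":-1,"dx":0,"dy":0,"dz":-6,"twist":0},{"jaw":-1,"dx":-2,"dy":0.2,"dz":-9,"twist":0},{"jaw":-1,"dx":-5,"dy":0.5,"dz":-10,"twist":0},{"jaw":-1,"dx":-8.5,"dy":0.8,"dz":-10,"twist":0},{"jaw":-1,"dx":-12,"dy":1.1,"dz":-10,"twist":0},{"jaw":-1,"dx":-15.5,"dy":1.4,"dz":-10,"twist":0},{"jaw":-1,"dx":-19,"dy":1.7,"dz":-10,"twist":0},{"jaw":-1,"dx":-22.5,"dy":2,"dz":-10,"twist":0},{"jaw":-1,"dx":-25.5,"dy":2.3,"dz":-10,"twist":0},{"jaw":-1,"dx":-27.5,"dy":2.5,"dz":-10,"twist":0},{"jaw":-1,"dx":-27.5,"dy":2.5,"dz":-10,"twist":0},{"jaw":-1,"dx":-27.5,"dy":2.5,"dz":-10,"twist":0}]'
python3 - <<'E'
from h import *
np.set_printoptions(precision=4,suppress=True)
for n in("top","side","wrist"):
    f=vision.grab_frame(n); c=cloud(f)
    if n=="side": cv2.imwrite("pics/v3.png",cv2.resize(f["color"][100:340,180:440,::-1],None,fx=2.4,fy=2.4))
    for d in spotter.regions_of(f,"cup")[:1]:
        q=c[d["mask"]]; print(n,d["conf"],d["mask"].sum(),np.nanpercentile(q,[1,5,50,95,99],axis=0).tolist())
E
```

```text
time_s: 4.72
tcp_pos: [0.553, 0.031, 0.1307]
ee_rot: [0.0, 0.693, 0.721, 0.0]
ft_force: [0.9, 0.2, -2.2]
width: 0.059
grip_force: 65.5
top 0.58 877 [[0.25023770847186383, 0.17561259323087688, -0.002507931644504726], [0.25953688031111766, 0.1792346550314398, 0.0012843851158357291], [0.32888641252301004, 0.19623833701354684, 0.018112575269568998], [0.4330497932543719, 0.2198885655723174, 0.02251243681858155], [0.44686109856246375, 0.22713919779838607, 0.024947343369612334]]
side 0.61 1130 [[0.521325245702283, -0.0005132337762566996, 0.09866411790426718], [0.5221289419380802, 0.0004886154497452111, 0.10451324752701428], [0.5430613821793494, 0.009205330079912144, 0.15119475272945826], [0.575403591374113, 0.0562879010328487, 0.18063225484394946], [0.5789160513494558, 0.059115821046068856, 0.18189094181180188]]
wrist 0.75 10556 [[0.5255413387829704, 0.006250665607103581, 0.1017961376666913], [0.5277338253035525, 0.007642036356241643, 0.10288789160685352], [0.5532875992259764, 0.02011711956833774, 0.16013739872720084], [0.5788553661860166, 0.06397588416664338, 0.18263678401814853], [0.5812526204456625, 0.06455127067369773, 0.18331428700009963]]
```

View pics/v3.png

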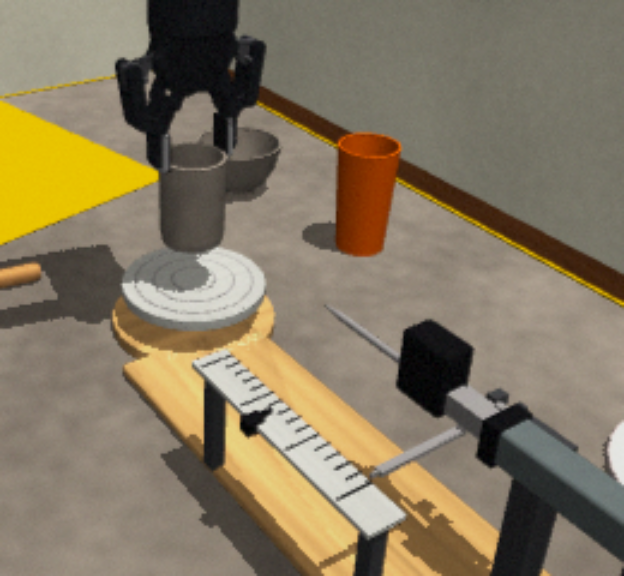

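The side view shows the cup upright in the fingers over the wheel (wheel centre near crop pixel (193,283)). Its foot is about 47 mm above the wheel and it is centred within 2 mm, so I'll lower and release.

```bash
python3 -m pendant '[{"jaw":-1,"dx":0,"dy":-0.1,"dz":1.5,"twist":0},{"jaw":-1,"dx":0,"dy":-0.1,"dz":3,"twist":0},{"jaw":-1,"dx":0,"dy":-0.1,"dz":3.8,"twist":0},{"jaw":-1,"dx":0,"dy":-0.1,"dz":4.3,"twist":0},{"jaw":-1,"dx":0,"dy":-0.1,"dz":4.6,"twist":0},{"jaw":-1,"dx":0,"dy":-0.1,"dz":4.8,"twist":0},{"jaw":-1,"dx":0,"dy":-0.1,"dz":4.8,"twist":0}]'
```

```text
time_s: 5.6
tcp_pos: [0.5524, 0.0322, 0.0837]
ee_rot: [0.0, 0.692, 0.722, 0.0]
ft_force: [-1.4, 0.1, -0.8]
width: 0.0587
grip_force: 65.7
```

```bash
python3 -m pendant '[{"jaw":-1,"dx":0,"dy":0,"dz":0.1,"twist":0},{"jaw":-1,"dx":0,"dy":0,"dz":0.1,"twist":0},{"jaw":-1,"dx":0,"dy":0,"dz":0.2,"twist":0},{"jaw":-1,"dx":0,"dy":0,"dz":0.2,"twist":0}]'
```

```text
time_s: 5.93
tcp_pos: [0.5527, 0.0321, 0.0835]
ee_rot: [0.001, 0.692, 0.722, 0.0]
ft_force: [-6.4, -0.0, 11.4]
width: 0.0587
grip_force: 67.0
```

Contact confirmed, so I'll open and then rise.

```bash
python3 -m pendant '[{"jaw":-1,"dx":0,"dy":0,"dz":-0.1,"twist":0},{"jaw":0.6,"dx":0,"dy":0,"dz":-0.1,"twist":0},{"jaw":1,"dx":0,"dy":0,"dz":-0.1,"twist":0},{"jaw":1,"dx":0,"dy":0,"dz":-0.1,"twist":0},{"jaw":1,"dx":0,"dy":0,"dz":-0.1,"twist":0},{"jaw":1,"dx":0,"dy":0,"dz":-0.1,"twist":0},{"jaw":1,"dx":0,"dy":0,"dz":-2,"twist":0},{"jaw":1,"dx":0,"dy":0,"dz":-5,"twist":0},{"jaw":1,"dx":0,"dy":0,"dz":-9,"twist":0},{"jaw":1,"dx":0,"dy":0,"dz":-13,"twist":0},{"jaw":1,"dx":0,"dy":0,"dz":-15,"twist":0},{"jaw":1,"dx":0,"dy":0,"dz":-15,"twist":0}]'
python3 - <<'E'
from h import *
np.set_printoptions(precision=4,suppress=True)
def box(c,lo,hi): return c[((c>np.array(lo))&(c<np.array(hi))).all(-1)]
for n in("top","side","wrist"):
    f=vision.grab_frame(n); c=cloud(f)
    p=box(c,[.5,-.02,.12],[.6,.08,.15]); 
    if len(p): print(n,"cup rim",cv2.minEnclosingCircle(p[:,:2].astype(np.float32)),np.percentile(p[:,2],97))
    p=box(c,[.46,-.04,.045],[.64,.11,.057]); print("wheel",len(p),cv2.minEnclosingCircle(p[:,:2].astype(np.float32)))
E
```

```text
time_s: 6.93
tcp_pos: [0.5562, 0.0317, 0.2376]
ee_rot: [0.005, 0.692, 0.722, 0.004]
ft_force: [0.1, 0.9, 0.3]
width: 0.0852
grip_force: 0.0
top cup rim ((0.5495286583900452, 0.030224021524190903), 0.03070208989083767) 0.13872893972693356
wheel 1182 ((0.5515517592430115, 0.031973227858543396), 0.06996425986289978)
side cup rim ((0.5512463450431824, 0.02890104614198208), 0.031121935695409775) 0.13494423487149834
wheel 1130 ((0.5521126389503479, 0.030942173674702644), 0.07073655724525452)
wrist cup rim ((0.5532041192054749, 0.033212557435035706), 0.031016724184155464) 0.1363696517041007
wheel 5721 ((0.5551178455352783, 0.035134945064783096), 0.07005621492862701)
```

```bash
python3 -m pendant '[{"jaw":1,"dx":-4,"dy":0,"dz":-2,"twist":0},{"jaw":1,"dx":-8,"dy":0,"dz":-3,"twist":0},{"jaw":1,"dx":-12,"dy":0,"dz":-4,"twist":0},{"jaw":1,"dx":-16,"dy":-0.1,"dz":-4,"twist":0},{"jaw":1,"dx":-20,"dy":-0.1,"dz":-4,"twist":0},{"jaw":1,"dx":-24,"dy":-0.2,"dz":-4,"twist":0},{"jaw":1,"dx":-28,"dy":-0.2,"dz":-4,"twist":0},{"jaw":1,"dx":-29.9,"dy":-0.2,"dz":-4,"twist":0},{"jaw":1,"dx":-29.9,"dy":-0.2,"dz":-4,"twist":0},{"jaw":1,"dx":-29.9,"dy":-0.2,"dz":-4,"twist":0}]'
python3 - <<'E'
from h import *
np.set_printoptions(precision=4,suppress=True)
f=vision.grab_frame("wrist"); c=cloud(f); np.save("c.npy",c); save(f,"w1.png")
cv2.imwrite("pics/v4.png",cv2.resize(f["color"][:,:,::-1],(800,600)))
for t in("grip","button_face","pointer","index_mark","needle_tip"):
    for d in spotter.search_frame(f,t)[:1]: P=w(f,d["point"]);print(t,round(d["conf"],2),P,pix(f,P))
q=c[(c[...,2]>.158)&(c[...,2]<.172)&(abs(c[...,1]+.267)<.04)&(abs(c[...,0]-.563)<.04)]
print(len(q),cv2.minAreaRect(q[:,:2].astype(np.float32)),np.percentile(q,[2,50,98],axis=0).tolist())
f=vision.grab_frame("side");c=cloud(f)
q=c[(c[...,2]>.160)&(c[...,2]<.170)&(abs(c[...,1]+.267)<.04)&(abs(c[...,0]-.563)<.04)]
print(len(q),cv2.minAreaRect(q[:,:2].astype(np.float32)),np.percentile(q,[2,50,98],axis=0).tolist())
E
```

```text
time_s: 7.92
tcp_pos: [0.5611, -0.267, 0.267]
ee_rot: [-0.003, 0.693, 0.721, -0.0]
ft_force: [0.2, -0.2, 0.2]
width: 0.0852
grip_force: 0.0
grip 0.58 [ 0.5657 -0.27    0.1357] (np.float64(259.9320429800315), np.float64(171.10713596740965))
button_face 0.77 [ 0.5796 -0.2633  0.1476] (np.float64(272.2117302254092), np.float64(168.68916307086715))
pointer 0.78 [ 0.5681 -0.2726  0.1357] (np.float64(261.81169366901), np.float64(173.20154911737708))
index_mark 0.6 [ 0.4519 -0.2215  0.1111] (np.float64(169.72907429087476), np.float64(124.37294157905464))
needle_tip 0.9 [ 0.5707 -0.2752  0.1363] (np.float64(263.77947444933335), np.float64(175.50893871984985))
804 ((0.5695659518241882, -0.26369667053222656), (0.032081618905067444, 0.03929438814520836), 3.720212697982788) [[0.5541383238522293, -0.2826064227045876, 0.16148165296522782], [0.5662969124566484, -0.2627454603761421, 0.16526103091869293], [0.5787773111308538, -0.24484785310020415, 0.16666371039812755]]
295 ((0.5642063021659851, -0.26824840903282166), (0.027258357033133507, 0.0392109751701355), 1.8016078472137451) [[0.5512625704223478, -0.28743344069413673, 0.1605692355652139], [0.5614368040566377, -0.2707920418343041, 0.16448226009608774], [0.5758355680515145, -0.24947034118841824, 0.16568237635884417]]
```

View pics/v4.png

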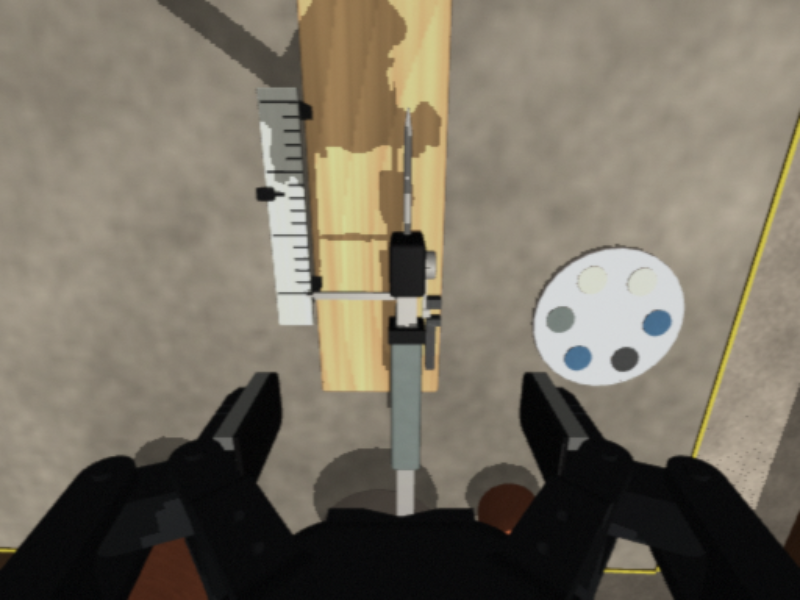

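The wrist view shows the block at (407,265) with the button on its +x side at (430,265). The pointer is at the first long tick (y=296) and the clip at (268,194), about 83.5 mm along the scale. The jaw axis is lined up with the stand. I'll descend to check the pose before closing.

```bash
python3 -m pendant '[{"jaw":1,"dx":0.1,"dy":0.4,"dz":4,"twist":0},{"jaw":1,"dx":0.1,"dy":0.4,"dz":7,"twist":0},{"jaw":1,"dx":0.1,"dy":0.4,"dz":10,"twist":0},{"jaw":1,"dx":0.1,"dy":0.4,"dz":12.5,"twist":0},{"jaw":1,"dx":0.1,"dy":0.4,"dz":14.2,"twist":0},{"jaw":1,"dx":0.1,"dy":0.4,"dz":14.2,"twist":0},{"jaw":1,"dx":0.1,"dy":0.4,"dz":14.2,"twist":0}]'
python3 - <<'E'
from h import *
f=vision.grab_frame("wrist"); cv2.imwrite("pics/v5.png",cv2.resize(f["color"][:,:,::-1],(800,600)))
E
```

```text
time_s: 8.85
tcp_pos: [0.566, -0.2645, 0.1276]
ee_rot: [-0.001, 0.692, 0.722, -0.0]
ft_force: [0.4, -0.5, 0.9]
width: 0.0857
grip_force: 0.0
```

View pics/v5.png

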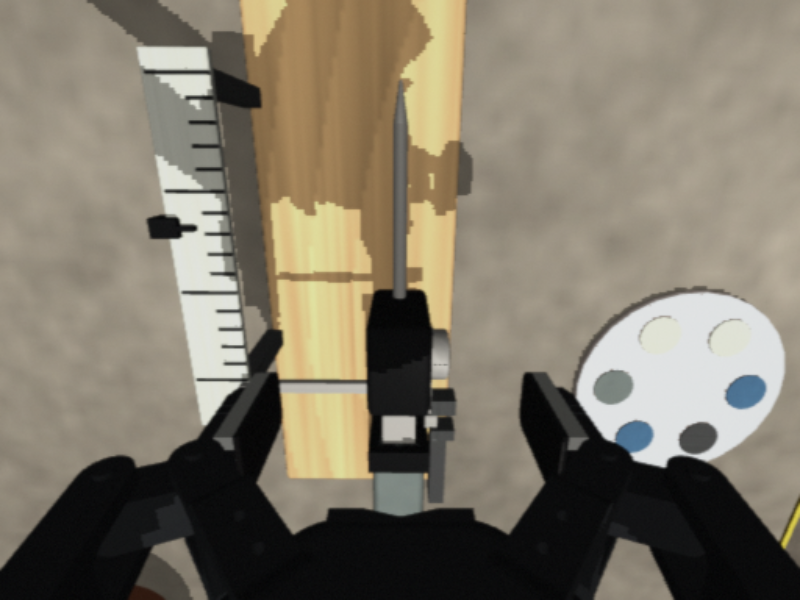

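```bash
python3 - <<'E'
from h import *
np.set_printoptions(precision=4,suppress=True)
f=vision.grab_frame("wrist"); c=cloud(f)
k=800/512
t=arm.sense()["tcp_pos"]; print([np.array(pix(f,p))*k for p in (t,t+[0,0,.013],[.564,-.266,.146],[.564,-.286,.165],[.564,-.246,.165],[.585,-.266,.146])])
for t in("button_face","grip"):
    for d in spotter.search_frame(f,t)[:1]: print(t,d["conf"],w(f,d["point"]))
q=c[(c[...,2]>.158)&(c[...,2]<.172)&(abs(c[...,1]+.267)<.04)&(abs(c[...,0]-.563)<.04)]
print(len(q),cv2.minAreaRect(q[:,:2].astype(np.float32)),np.percentile(q,[2,50,98],axis=0).tolist())
E
```

```text
[array([400.6814, 336.1822]), array([400.7591, 348.602 ]), array([391.9594, 350.9123]), array([389.4028, 415.5857]), array([393.0309, 326.7325]), array([439.5074, 352.7191])]
button_face 0.97 [ 0.5774 -0.262   0.1475]
grip 0.9 [ 0.565  -0.2577  0.1545]
2442 ((0.5688241124153137, -0.2638300061225891), (0.03211405500769615, 0.03970764949917793), 2.617413282394409) [[0.5536372949234483, -0.28207862414696544, 0.15960537549774792], [0.5658282175276202, -0.2612910513450135, 0.16521841509113144], [0.5782177149880783, -0.24472337592566684, 0.16657305086689306]]
```

```bash
python3 -m pendant '[{"jaw":1,"dx":0,"dy":0,"dz":0.2,"twist":0},{"jaw":-0.2,"dx":0,"dy":0,"dz":0.2,"twist":0},{"jaw":-0.2,"dx":0,"dy":0,"dz":0.2,"twist":0},{"jaw":-0.2,"dx":0,"dy":0,"dz":0.2,"twist":0},{"jaw":-0.2,"dx":0,"dy":0,"dz":0.2,"twist":0},{"jaw":-1,"dx":0,"dy":0,"dz":0.2,"twist":0},{"jaw":-1,"dx":0,"dy":0,"dz":0.2,"twist":0},{"jaw":-1,"dx":0,"dy":0,"dz":0.2,"twist":0},{"jaw":-1,"dx":0,"dy":0,"dz":0.2,"twist":0},{"jaw":-1,"dx":0,"dy":0,"dz":0.2,"twist":0}]'
```

```text
time_s: 9.88
tcp_pos: [0.5666, -0.2655, 0.1264]
ee_rot: [0.0, 0.692, 0.722, 0.0]
ft_force: [0.4, -0.5, 0.5]
width: -0.0001
grip_force: 0.0
```

```bash
python3 - <<'E'
from h import *
np.set_printoptions(precision=4,suppress=True)
f=vision.grab_frame("wrist");g=vision.grab_frame("side")
cv2.imwrite("pics/v6.png",np.hstack([cv2.resize(f["color"][:,:,::-1],(400,300)),cv2.resize(g["color"][170:350,260:500,::-1],(400,300))]))
print(arm.sense())
E
```

```text
{'time_s': 9.9833, 'q': array([-0.5765,  0.3683,  1.4747, -0.    ,  1.2987, -0.619 ]), 'joint_velocities': array([-0.0005, -0.0002, -0.001 ,  0.0002, -0.0006,  0.0004]), 'effort': array([ -0.0015, -43.9873, -28.0105,  -0.0003,   0.001 ,   0.    ]), 'tcp_pos': array([ 0.5665, -0.2655,  0.1263]), 'ee_rot': array([-0.0001,  0.6919,  0.722 , -0.    ]), 'ft_force': array([0.4895, 0.1335, 0.9389]), 'ft_torque': array([-0.0243, -0.0142,  0.0308]), 'grip_force': 0.0, 'width': 7.569996597048522e-05}
```

View pics/v6.png

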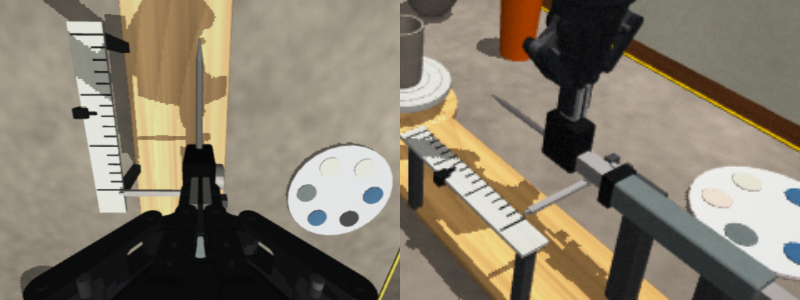

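The jaws shut in air. The fingers ended above the block, although the reported TCP is 0.126. I'll measure the true fingertip height from depth.

```bash
python3 - <<'E'
from h import *
np.set_printoptions(precision=4,suppress=True)
for n in("side","top","wrist"):
    f=vision.grab_frame(n);c=cloud(f)
    q=c[(abs(c[...,0]-.566)<.03)&(abs(c[...,1]+.2655)<.03)&(c[...,2]>.10)&(c[...,2]<.3)]
    print(n,len(q)); 
    for z in np.arange(.10,.26,.01):
        p=q[(q[:,2]>=z)&(q[:,2]<z+.01)]
        if len(p)>5: print("%.2f"%z,len(p),np.percentile(p[:,:2],[3,97],axis=0).round(3).tolist())
    if n=="side": cv2.imwrite("pics/v7.png",cv2.resize(f["color"][150:300,300:450,::-1],(600,600),interpolation=cv2.INTER_CUBIC))
E
```

```text
side 2567
0.11 34 [[0.551, -0.287], [0.558, -0.251]]
0.12 133 [[0.551, -0.294], [0.559, -0.251]]
0.13 195 [[0.551, -0.295], [0.579, -0.25]]
0.14 149 [[0.551, -0.288], [0.575, -0.251]]
0.15 151 [[0.551, -0.288], [0.574, -0.252]]
0.16 233 [[0.552, -0.287], [0.575, -0.251]]
0.17 84 [[0.552, -0.278], [0.576, -0.261]]
0.18 101 [[0.552, -0.278], [0.574, -0.261]]
0.19 101 [[0.552, -0.278], [0.573, -0.261]]
0.20 69 [[0.552, -0.279], [0.578, -0.272]]
0.21 181 [[0.538, -0.28], [0.593, -0.259]]
0.22 134 [[0.538, -0.28], [0.595, -0.259]]
0.23 172 [[0.549, -0.284], [0.581, -0.257]]
0.24 160 [[0.539, -0.284], [0.582, -0.267]]
0.25 160 [[0.537, -0.285], [0.582, -0.266]]
top 51
0.12 8 [[0.553, -0.248], [0.572, -0.24]]
0.13 15 [[0.556, -0.248], [0.572, -0.238]]
0.14 8 [[0.561, -0.257], [0.58, -0.247]]
0.15 7 [[0.564, -0.259], [0.583, -0.247]]
0.16 6 [[0.566, -0.251], [0.573, -0.247]]
wrist 22630
0.12 160 [[0.554, -0.295], [0.593, -0.238]]
0.13 268 [[0.554, -0.247], [0.578, -0.236]]
0.14 257 [[0.554, -0.254], [0.585, -0.244]]
0.15 530 [[0.554, -0.269], [0.586, -0.244]]
0.16 1012 [[0.553, -0.26], [0.578, -0.245]]
0.17 324 [[0.555, -0.258], [0.579, -0.252]]
0.18 493 [[0.554, -0.258], [0.58, -0.252]]
0.19 572 [[0.554, -0.258], [0.58, -0.252]]
0.20 759 [[0.551, -0.273], [0.583, -0.251]]
0.21 2242 [[0.539, -0.272], [0.593, -0.25]]
0.22 3459 [[0.537, -0.273], [0.595, -0.251]]
0.23 1739 [[0.536, -0.273], [0.594, -0.246]]
0.24 3300 [[0.546, -0.255], [0.586, -0.246]]
0.25 5366 [[0.54, -0.255], [0.593, -0.245]]
```

View pics/v7.png

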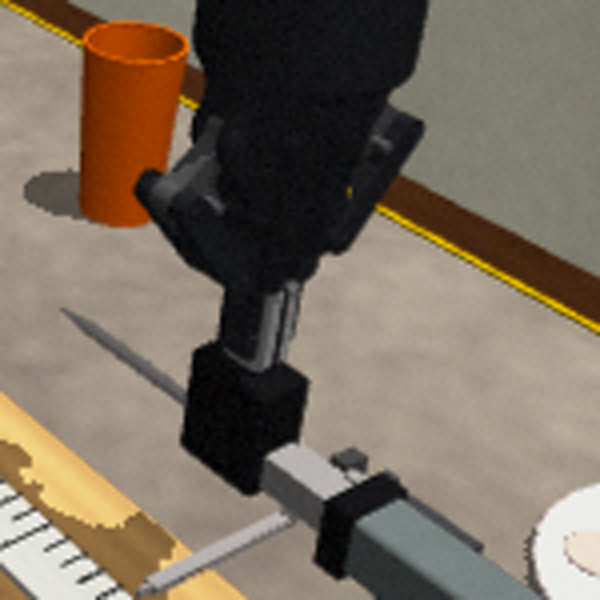

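```bash
python3 -m pendant '[{"jaw":-1,"dx":0,"dy":0,"dz":-2,"twist":0},{"jaw":-1,"dx":0,"dy":0,"dz":-5,"twist":0},{"jaw":-1,"dx":0,"dy":0,"dz":-6,"twist":0},{"jaw":-1,"dx":0,"dy":0,"dz":-6,"twist":0},{"jaw":-1,"dx":0,"dy":0,"dz":-6,"twist":0}]'
python3 - <<'E'
from h import *
np.set_printoptions(precision=4,suppress=True)
for n in("side","wrist"):
    f=vision.grab_frame(n);c=cloud(f)
    q=c[(abs(c[...,0]-.566)<.03)&(abs(c[...,1]+.2655)<.03)&(c[...,2]>.10)&(c[...,2]<.3)]
    print(n,len(q)); 
    for z in np.arange(.15,.28,.01):
        p=q[(q[:,2]>=z)&(q[:,2]<z+.01)]
        if len(p)>3: print("%.2f"%z,len(p),np.percentile(p[:,:2],[3,97],axis=0).round(3).tolist())
    if n=="side": cv2.imwrite("pics/v8.png",cv2.resize(f["color"][130:280,300:450,::-1],(600,600),interpolation=cv2.INTER_CUBIC))
E
```

```text
time_s: 10.55
tcp_pos: [0.5669, -0.2658, 0.1869]
ee_rot: [0.001, 0.692, 0.722, 0.0]
ft_force: [1.4, -0.1, -0.4]
width: -0.0001
grip_force: 0.0
side 1955
0.15 155 [[0.551, -0.288], [0.574, -0.251]]
0.16 297 [[0.552, -0.287], [0.575, -0.25]]
0.22 22 [[0.559, -0.277], [0.565, -0.258]]
0.23 89 [[0.553, -0.278], [0.573, -0.262]]
0.24 122 [[0.552, -0.278], [0.573, -0.261]]
0.25 125 [[0.552, -0.278], [0.579, -0.261]]
0.26 89 [[0.552, -0.279], [0.576, -0.263]]
0.27 198 [[0.538, -0.281], [0.592, -0.258]]
0.28 154 [[0.538, -0.28], [0.595, -0.259]]
wrist 11902
0.15 292 [[0.555, -0.272], [0.586, -0.244]]
0.16 1428 [[0.554, -0.282], [0.578, -0.245]]
0.22 4 [[0.563, -0.253], [0.573, -0.253]]
0.23 375 [[0.554, -0.257], [0.579, -0.252]]
0.24 501 [[0.554, -0.258], [0.579, -0.252]]
0.25 547 [[0.554, -0.258], [0.579, -0.252]]
0.26 844 [[0.549, -0.272], [0.584, -0.251]]
0.27 2427 [[0.538, -0.272], [0.593, -0.25]]
0.28 3302 [[0.537, -0.273], [0.595, -0.25]]
```

View pics/v8.png

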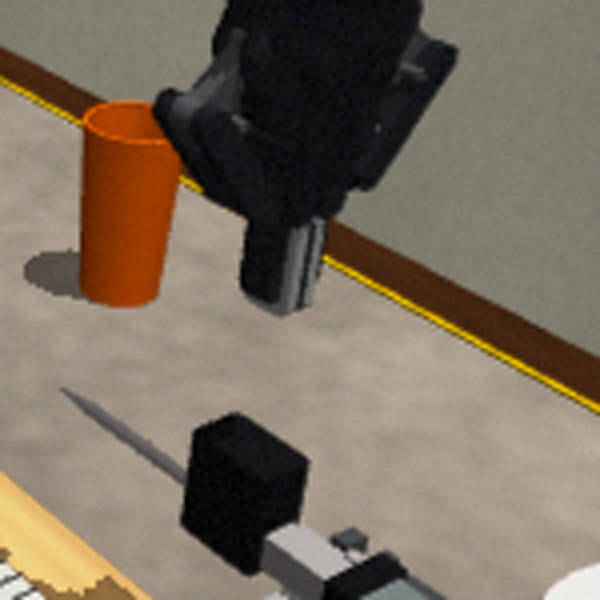

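The shut fingertips are at z≈0.226 with the reported TCP at 0.187, so the tips stand about 39 mm above the reported TCP. Laterally they are centred on the block. Reported TCP needs to be about 0.086.

```bash
python3 -m pendant '[{"jaw":1,"dx":0,"dy":0.1,"dz":0,"twist":0},{"jaw":1,"dx":0,"dy":0.1,"dz":0,"twist":0},{"jaw":1,"dx":0,"dy":0.1,"dz":0,"twist":0},{"jaw":1,"dx":0,"dy":0.1,"dz":0,"twist":0},{"jaw":1,"dx":0,"dy":0.1,"dz":0,"twist":0},{"jaw":1,"dx":0,"dy":0.1,"dz":2,"twist":0},{"jaw":1,"dx":0,"dy":0.1,"dz":4.5,"twist":0},{"jaw":1,"dx":0,"dy":0.1,"dz":7,"twist":0},{"jaw":1,"dx":0,"dy":0.1,"dz":9,"twist":0},{"jaw":1,"dx":0,"dy":0.1,"dz":10,"twist":0},{"jaw":1,"dx":0,"dy":0.1,"dz":10,"twist":0},{"jaw":1,"dx":0,"dy":0.1,"dz":10,"twist":0}]'
```

```text
time_s: 11.65
tcp_pos: [0.5676, -0.2655, 0.0864]
ee_rot: [-0.0, 0.692, 0.722, -0.0]
ft_force: [-1.1, -0.3, 0.3]
width: 0.0856
grip_force: 0.0
```

```bash
python3 -m pendant '[{"jaw":-0.1,"dx":0,"dy":0,"dz":0,"twist":0},{"jaw":-0.1,"dx":0,"dy":0,"dz":0,"twist":0},{"jaw":-0.1,"dx":0,"dy":0,"dz":0,"twist":0},{"jaw":-0.1,"dx":0,"dy":0,"dz":0,"twist":0},{"jaw":-1,"dx":0,"dy":0,"dz":0,"twist":0},{"jaw":-1,"dx":0,"dy":0,"dz":0,"twist":0},{"jaw":-1,"dx":0,"dy":0,"dz":0,"twist":0},{"jaw":-1,"dx":0,"dy":0,"dz":0,"twist":0},{"jaw":-1,"dx":0,"dy":0,"dz":0,"twist":0}]'
```

```text
time_s: 12.4
tcp_pos: [0.5661, -0.266, 0.0881]
ee_rot: [-0.001, 0.692, 0.722, -0.001]
ft_force: [-8.3, 1.9, 7.9]
width: 0.0269
grip_force: 61.2
```

Width 27 mm and grip 61 N, so the button is in. I'll draw most of the way and look.

```bash
python3 -m pendant '[{"jaw":-1,"dx":0.5,"dy":-0.1,"dz":0,"twist":0},{"jaw":-1,"dx":1.2,"dy":-0.1,"dz":0,"twist":0},{"jaw":-1,"dx":2,"dy":-0.1,"dz":0,"twist":0},{"jaw":-1,"dx":3,"dy":-0.1,"dz":0,"twist":0},{"jaw":-1,"dx":4,"dy":-0.1,"dz":0,"twist":0},{"jaw":-1,"dx":5,"dy":-0.1,"dz":0,"twist":0},{"jaw":-1,"dx":6,"dy":-0.1,"dz":0,"twist":0},{"jaw":-1,"dx":7,"dy":-0.1,"dz":0,"twist":0},{"jaw":-1,"dx":7.5,"dy":-0.1,"dz":0,"twist":0},{"jaw":-1,"dx":7.5,"dy":-0.1,"dz":0,"twist":0},{"jaw":-1,"dx":7.5,"dy":-0.1,"dz":0,"twist":0}]'
python3 - <<'E'
from h import *
a=vision.grab_frame("top");b=vision.grab_frame("side")
save(a,"t9.png");save(b,"s9.png")
cv2.imwrite("pics/v9.png",np.hstack([cv2.resize(a["color"][185:255,310:390,::-1],(400,350),interpolation=cv2.INTER_CUBIC),cv2.resize(b["color"][220:325,260:380,::-1],(400,350),interpolation=cv2.INTER_CUBIC)]))
E
```

```text
time_s: 13.32
tcp_pos: [0.5635, -0.1921, 0.0881]
ee_rot: [0.001, 0.692, 0.722, -0.001]
ft_force: [-3.8, -4.1, 5.9]
width: 0.0268
grip_force: 59.5
```

View pics/v9.png

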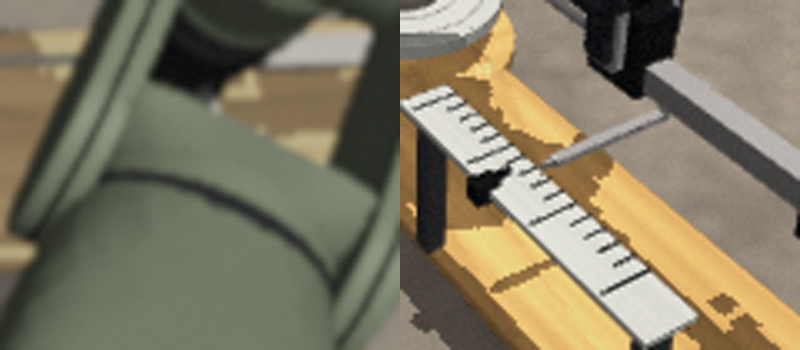

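The side crop shows the pointer tip at about (547,163), one tick short of the clip nose at about (512,168). I'll take one wrist view for accuracy.

```bash
python3 - <<'E'
from h import *
np.set_printoptions(precision=4,suppress=True)
f=vision.grab_frame("wrist"); np.savez("w10.npz",E=np.array(f["extrinsics"]),k=[f["fx"],f["fy"],f["cx"],f["cy"]],c=cloud(f)); save(f,"w10.png")
x0,y0=60,60
cv2.imwrite("pics/v10.png",cv2.resize(f["color"][60:260,40:290,::-1],None,fx=3,fy=3,interpolation=cv2.INTER_CUBIC))
for n in("index_mark","pointer"):
  for d in spotter.search_frame(f,n)[:1]:print(n,d["conf"],w(f,d["point"]))
f=vision.grab_frame("side");E=np.array(f["extrinsics"])
for n,u,v,z in(("nose",293.6,270.4,.114),("tip",304.1,268.9,.116)):
    d=E[:3,:3]@[(u-f["cx"])/f["fx"],(v-f["cy"])/f["fy"],1]; print(n,E[:3,3]+d*(z-E[2,3])/d[2])
E
```

```text
index_mark 0.65 [ 0.4552 -0.219   0.1152]
pointer 0.85 [ 0.5629 -0.176   0.1566]
nose [ 0.467  -0.2247  0.114 ]
tip [ 0.4822 -0.2319  0.116 ]
```

View pics/v10.png

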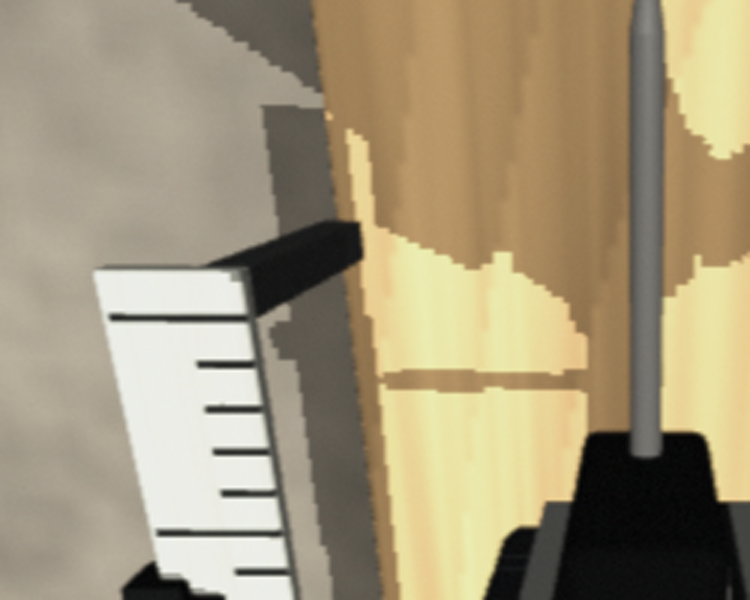

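```bash
cat > m.py <<'E'
from h import *
from scipy.signal import find_peaks
np.set_printoptions(precision=1,suppress=True,linewidth=150)
f=vision.grab_frame("side");g=vision.grab_frame("top")
ey=np.array([-.037,.9993,0]);ex=np.array([.9993,.037,0]);O=np.array([.564,-.266,0])-.035*ey   # pointer line at home
def strip(fr,img,z):
    s=np.arange(-20,150,.5)/1000; x=np.arange(-115,-70,.5)/1000
    S,X=np.meshgrid(s,x); P=O+S[...,None]*ey+X[...,None]*ex; P[...,2]=z
    E=np.linalg.inv(np.array(fr["extrinsics"])); C=P@E[:3,:3].T+E[:3,3]
    return cv2.remap(img,(C[...,0]/C[...,2]*fr["fx"]+fr["cx"]).astype(np.float32),(C[...,1]/C[...,2]*fr["fy"]+fr["cy"]).astype(np.float32),cv2.INTER_CUBIC).astype(float)
rows=[]
for n,fr,im in(("side",f,"s9.png"),("side0",f,"side0.png"),("top0",g,"top0.png")):
    img=cv2.imread("pics/"+im,0); st=strip(fr,img,.110)
    for lo,hi in((-100,-94),(-90,-85)):
        p=st[int((lo+115)*2):int((hi+115)*2)].mean(0); pk=find_peaks(-p,prominence=12)[0]; print(n,(lo,hi),-20+pk*.5)
    for z in(.113,.116):
        st=strip(fr,img,z)
        for lo,hi in((-93,-88),(-83,-79),(-78,-73)):
            p=st[int((lo+115)*2):int((hi+115)*2)].mean(0)
            print("  z",z,(lo,hi),"dark",-20+find_peaks(-p,prominence=25)[0]*.5,"bright",-20+find_peaks(p,prominence=25)[0]*.5)
c=cloud(f);img=f["color"].max(-1); q=c-O; S=q@ey*1e3;X=q@ex*1e3
m=(S>50)&(S<130)&(X>-115)&(X<-70)&(c[...,2]>.112)&(img<70)
print("clip side",m.sum(),np.percentile(np.c_[S[m],X[m],c[m][:,2]*1e3],[2,50,98],axis=0))
m=(S>-10)&(S<130)&(X>-86)&(X<-60)&(c[...,2]>.111)&(img>70)
print("pointer side",m.sum(),np.percentile(np.c_[S[m],X[m],c[m][:,2]*1e3],[2,50,98],axis=0))
m=(S>-10)&(S<130)&(X>-80)&(X<-60)&(c[...,2]>.108)
print("ptr2",m.sum(),np.percentile(np.c_[S[m],X[m],c[m][:,2]*1e3],[2,50,98],axis=0))
E
python3 m.py
```

```text
side (-100, -94) [-1.  49.  84.5 99. ]
side (-90, -85) [ -1.    9.   19.   29.   39.   49.   59.   69.   79.   89.   99.  108.5 119.  129.5 139.  148.5]
  z 0.113 (-93, -88) dark [ -3.    7.   17.   27.   36.5  46.5  56.5  66.5  76.   86.   96.  106.  115.5 126.  135.5 145.5] bright [ -0.5  14.   24.   34.   43.   53.   63.   72.5  83.   92.5 102.  112.5 122.5 132.  141.5]
  z 0.113 (-83, -79) dark [ 1.  16.5 74.5] bright [ 3. 33.]
  z 0.113 (-78, -73) dark [ 74.  98. 110. 121.] bright [ 77.  107.  113.  127.5]
  z 0.116 (-93, -88) dark [ -5.    4.5  14.5  24.5  34.   44.   53.5  63.5  73.5  83.5  93.  103.  113.  123.  132.5 142. ] bright [  1.5  11.5  17.5  31.   40.5  51.   60.   70.5  79.5  90.   99.5 109.  119.  128.5 138. ]
  z 0.116 (-83, -79) dark [ 16.5  36.   71.5 100.5] bright [30.5 38.5 74.5]
  z 0.116 (-78, -73) dark [ 70.   87.5 117.5] bright [ 74.5 110.5 124.5]
side0 (-100, -94) [-1.  49.  84.5 99. ]
side0 (-90, -85) [ -1.    9.   19.   29.   39.   49.   59.   69.   79.   89.   99.  108.5 119.  129.5 139.  148.5]
  z 0.113 (-93, -88) dark [ -3.    7.   17.   27.   36.5
[... 871 characters left out ...]
.   64.   74.   84.   94.  104.  114.  123.5 134.  144. ]
  z 0.113 (-83, -79) dark [ 0. 57.] bright [44.]
  z 0.113 (-78, -73) dark [56.] bright []
  z 0.116 (-93, -88) dark [  0.5   9.5  20.   30.5  41.   50.   59.5  69.5  80.   90.5 100.  109.  119.5 129.5 140. ] bright [  5.   15.   24.5  35.   45.   55.   65.   74.   84.5  94.5 104.5 114.5 124.  134.5 144.5]
  z 0.116 (-83, -79) dark [ 1. 58.] bright [45.]
  z 0.116 (-78, -73) dark [56.5] bright []
clip side 102 [[  76.8 -114.3  112.5]
 [  90.1 -101.7  423.9]
 [ 109.5  -71.9  439.7]]
pointer side 1770 [[ 71.8 -85.5 117.4]
 [ 86.  -72.5 460.8]
 [ 93.9 -60.4 496.9]]
ptr2 1502 [[ 72.2 -79.6 117.6]
 [ 84.7 -69.  456.7]
 [111.1 -60.3 496.8]]
```

Both views agree: the pointer is at about 74 mm and the clip at about 83.3 mm (side parallax against top), so 9 mm remain.

```bash
python3 -m pendant '[{"jaw":-1,"dx":0.4,"dy":0,"dz":0,"twist":0},{"jaw":-1,"dx":0.8,"dy":0,"dz":0,"twist":0},{"jaw":-1,"dx":0.9,"dy":0,"dz":0,"twist":0},{"jaw":-1,"dx":0.9,"dy":0,"dz":0,"twist":0},{"jaw":-1,"dx":0.9,"dy":0,"dz":0,"twist":0},{"jaw":-1,"dx":0.9,"dy":0,"dz":0,"twist":0}]'
python3 - <<'E'
from h import *
f=vision.grab_frame("side"); save(f,"s11.png")
E
sed -i 's/"s9.png"/"s11.png"/' m.py; python3 m.py | sed -n 1,8p
python3 - <<'E'
from h import *
for n in("side","top"):
    f=vision.grab_frame(n);c=cloud(f);p=c[((c>[.5,-.02,.12])&(c<[.6,.08,.15])).all(-1)]
    if len(p):print(n,cv2.minEnclosingCircle(p[:,:2].astype(np.float32)),np.percentile(p[:,2],97))
E
```

```text
time_s: 14.22
tcp_pos: [0.5632, -0.1836, 0.0881]
ee_rot: [0.002, 0.692, 0.722, -0.001]
ft_force: [-3.7, -4.6, 5.4]
width: 0.0269
grip_force: 59.4
side (-100, -94) [-1.  49.  84.5 99. ]
side (-90, -85) [ -1.    9.   19.   29.   39.   49.   59.   69.   79.   89.   99.  108.5 119.  129.5 139.  148.5]
  z 0.113 (-93, -88) dark [ -3.    7.   17.   26.5  36.5  46.5  56.5  66.5  76.   86.5  96.  105.5 115.5 126.  135.5 145.5] bright [ -0.5  14.   24.   34.   43.   53.   63.   73.   83.   92.5 102.  112.5 122.5 132.  141.5]
  z 0.113 (-83, -79) dark [-1.5 27.  84. ] bright [ 3.  32.5]
  z 0.113 (-78, -73) dark [ 81.5 101.  129. ] bright [ 86. 116. 133.]
  z 0.116 (-93, -88) dark [ -5.    4.5  14.5  24.5  34.   44.   53.5  63.5  73.5  83.5  93.  103.  113.  123.  132.5 142. ] bright [  1.5  11.5  17.5  31.   40.5  51.   60.   70.5  80.   90.   99.5 109.  119.  129.  138.5]
  z 0.116 (-83, -79) dark [ 23.5  80.5 105.5] bright [30.5 83.5]
  z 0.116 (-78, -73) dark [ 78.   97.5 126.5] bright [ 83.  119.5 131. ]
side ((0.5511608123779297, 0.028761260211467743), 0.03135828301310539) 0.1353705678241302
top ((0.5497162342071533, 0.03021911345422268), 0.03089493326842785) 0.1383320588742908
```

```bash
python3 - <<'E'
from h import *
print(arm.hand_in())
E
```

```text
the job is handed in; nothing more can be done
None
```

The cup stands upright within about 4 mm of the wheel's centre. The gauge arm is held squeezed at about 83 mm, level with the index clip by my measurements. I did not move the clip, and the arm did not go near the bowl, tumbler or brush. The job is handed in, but no verdict came back.

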